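# Release the repair panel: back off the knurled clamp ring two turns

### The arm

A 6-joint arm with a two-finger parallel gripper is mounted at the origin on the work surface. World frame = base frame: x ahead of the robot, y to its left, z up, the work surface at z = 0. Lengths are in mm, angles in degrees, forces in N, time in s.
With the tool pointing down it reaches from about 350 to 850 mm from the base axis. Payload 8.1 kg.
Tool frame: the origin (TCP) lies at the very end of the fingers, on their centre line; the grasp point (between the pads) lies 19 mm behind it; z points along the fingers, y is the line along which they close (so a half turn about z gives the same grasp; the last joint's range is limited). The gripper opens to 85 mm and grips with 20 to 120 N. Pads are 22 mm wide; open, the fingers measure 114 mm over their backs; the gripper's body (76 mm by 85 mm) begins 54 mm behind the grasp point. The pads swing forward as they close: fully open they stand 13 mm farther back than shut.
Start: joints at [61.398, 7.471, 85.268, -0, 87.261, -4.893], TCP at [241.235, 549.373, 231.292] pointing down, gripper open.
Joint ranges: [-169.43, 169.43], [-51.17, 129.36], [1.28, 143.12], [-76.62, 256.62], [0, 156.53], [-152.29, 152.29]. Speed limits (degrees/s): [136.94, 136.94, 159.86, 180, 180, 180].

### API

Orientations are given as [roll, pitch, yaw] about the fixed x, y, z axes, in that order (R = Rz(yaw) Ry(pitch) Rx(roll)).
In Python, from bench import sense, eyes, job, models gives the robot as it stands. The module is installed in compiled form; this text tells all that it offers.
- The arm moves only by the tool apply_moves, never from a script. Its argument "rows" is a list of rows, each a list of 6 numbers: the shift along the tool's x, y, z in mm, then the turn, a rotation vector about the tool's x, y, z in rad. In form: [[dx, dy, dz, rx, ry, rz], ...]. A call has exactly 5 rows; each row shifts and turns the commanded pose from where the row before left it, along the tool's axes as they then stand; what a row does not reach is not made up. A row lasts 1/8 s, in which the tool goes at most 62.5 mm and 10.7 degrees, less where a joint would pass 70% of its speed; a pose out of reach is approached as far as the arm can. A call is refused whole if a number of a shift passes 62.5 or a number of a turn 0.188, either way. A call with a gripper value outside its range is refused whole. "fingers" is the finger opening in mm, from 0 to 85.4, set as the call begins (left out, the last holds). The fingers move at their own pace and stop on an object; "grip_force" is the grip in N (left out, the last holds). Time passes only in rows, so rows that do not move let the fingers close, or fill a call up. It gives the time, the measured TCP pose, the force, the opening and the grip force at its end, in the units of the state.
- sense(): the state, without advancing time (a new reading comes with each control period).
- eyes.snapshot(name): name is "scene" or "top" or "wrist"; returns (picture, depth): 420x560x3 uint8, red, green, blue; 420x560 float32, mm along the optical axis (not along the pixel's ray), 0 where there is no reading.
- eyes.get_calibration(name): a dict with "intrinsics" (3x3 intrinsics, pixels), "D" ([k1, k2, p1, p2, k3] as OpenCV has them; the pictures are not rectified), "R" (3x3) and "t" (3): a world point X has camera coordinates R X + t; the wrist camera has in their place "mount" (4x4, takes a point from camera to tool coordinates, whose origin is the TCP and whose axes are the flange's). Camera axes: x right, y down, z forward; pixel columns grow to the right and rows downward; lengths in mm; the calibration is good to about 2 mm. A picture is of the moment at which its call begins: read the wrist's pose just before it. get_calibration takes no time and is no camera call.
- job.hand_in(): hands the job in; it is judged then, once.
Trained networks look in the newest picture that a camera, given by its name, has taken for a name from the list of things; names that differ only in an ending like _2 or _b are one class to them, and where a whole thing is asked for, a point or a joint stands for the part that bears it (a point fixed in the world has none). Each returns a list of dicts, best first, with "confidence" (0 to 1); they miss things now and then, are a little off and sometimes report something else, mostly with a low value. They report only what shows in the picture. A call takes as long as a camera call. They do not tell look-alikes from the thing itself.
- models.boxes_of(name, camera): "xyz" ([x, y, z] in mm, in world coordinates, good to about 4 mm: the middle of the surface that is visible of it).
- models.cut_out(name, camera): "pixels" (420x560 bool, what is visible of it).
- models.place_of(name, camera): "xyz" ([x, y, z] in mm, in world coordinates, good to about 4 mm: a listed point, or the origin of a listed thing).
The state is a dict: "time": time; "joint_pos": joint angles; "qd": joint speeds; "joint_efforts": joint torques, N m; "tool_pos": TCP position; "tcp_rot": TCP orientation; "ft_force": force on the tool from outside, world axes, zero at the start; "wrist_torque": the same for the moment, N m; "finger_gap": finger opening in mm; "grip_force": force on a finger pad.
Only numpy, scipy, OpenCV 4.12 (cv2) and the standard library are available. Lean on these libraries where they do the work, as an engineer would, in place of code of your own. Each camera call takes 0.05 s, during which the arm holds its last target. There are 200 camera calls.

### The job

With a fingertip on the knurled rim, loosen the clamp ring by two full turns (counter-clockwise seen from above), stopping with its white mark back at the red pointer. Then, with a fingertip, push the freed panel along its channel, away from the clamp, until it rests against the blue end stop. Grasp and lift nothing, keep the panel flat on the jig, and leave everything else where it stands.

Things in the scene. Friction and masses are not known exactly. Their poses are not given: they have to be found in the camera images.
- jig: Fixed clamping jig: aluminium plate, top 10 mm above the table. Origin on the table below the axis of the upright stud (18 mm thick, top at 88 mm). In its frame (mm) the plate spans x -100 to 200, y -95 to 205. On its +y side a channel runs along x, open at the -x end nearest the robot, between blue rails 7 mm tall, 6 wide, at y 66 and 188. Yaw within 0.45 rad.
- stop (a point): Middle of the near face of the blue end stop (116 mm long, 18 mm tall) across the far end of the channel: jig x 182, y 127 mm, on the plate's top. The panel's front edge comes to rest against it.
- ring_center (a point): Centre of the knurled ring, half-way up. Dark steel disc 22 mm tall, 86 mm across, with 8 upright ribs 45 degrees apart on its rim (12 mm round bars, standing out 9 mm: 104 mm over the ribs). White radial mark on its top, midway between two ribs. Tight, its underside is 42 mm above the table; it rises 5 mm per full turn of loosening. Turning takes about 1.2 N at the rim; it stays where left.
- ring (a joint): Angle of the knurled ring in rad, growing as it is loosened (counter-clockwise seen from above): 0 tight, with the white mark at the red pointer (jig +y side); 2 pi per full turn. Starts within 0.3 rad of 0; two full turns loose is 4 pi, and it can be turned too far.
- foot (a point): Underside centre of the rubber clamp foot (14 mm square, at jig x 0, y 86 mm) below the end of the grey clamp arm. The arm lies under the ring, 24 mm wide, from the stud to jig y 96, underside 30 and top 40 mm above the table when tight, red pointer on top; it rises with the ring and does not turn. Tight, the foot stands inside the panel's rim and bars it; two turns loose it is 10 mm higher and clears.
- panel: Loose sample panel in the channel: shallow white pan with grey rim, 140 mm (x, along the channel) by 110 by 14 mm tall, 0.35 kg; rim 6 mm thick, 9.5 mm above the 4.5 mm floor. Origin: centre of its underside. Starts at jig x 52, y 127 mm, its robot-side rim just behind the clamp foot, 60 mm short of the end stop; at the stop its centre is at jig x 112 mm, clear of the foot.
- sanding_block: Bystander: sanding block, orange and cork, 40 x 70 x 28 mm, lying on the jig plate beyond the ring; origin at the centre of its underside.
- tape_roll: Bystander: red roll of tape, 90 mm across, 48 mm tall; origin at the centre of its underside.
- drink_can: Bystander: bare metal drinks can, 66 mm across, 120 mm tall; origin at the centre of its underside.
- hardener: Bystander: white bottle with a red cap, 52 mm across, 120 mm tall; origin at the centre of its underside.
- mixing_cup: Bystander: grey mixing cup, 76 mm across, 60 mm tall, standing on the jig plate beyond the ring; origin at the centre of its underside.
- spreader: Bystander: flat yellow filler spreader, 100 x 60 x 4 mm; origin at the centre of its underside.
- putty_knife: Bystander: putty knife about 200 mm long, lying flat; origin on its underside near mid-length.
There are look-alikes about, which are no part of the job. Of the things that look like the panel, the middle-sized one is meant.

How it is judged:
By the outcome, as a careful person would: the job done as asked, in the order asked, and still so for the second after the job is handed in, with the robot touching nothing.
It also fails if it takes over 72 s, if anything falls off the work surface, if the arm or the gripper's body presses on something with over 40 N, if the wrist force passes 120 N, or if a joint passes its speed limit or range.

## Working session

There is one attempt and no reset: what is moved stays moved. The work goes in short steps, Python scripts to look and compute and a tool call to move; the robot and the scene stay as the last step left them, time stands still between calls to the robot, and variables do not carry over. Pictures are saved under pics/ and viewed, at most 10 in all, crops included, and the job is handed in when it is done.

Besides the shell and the picture viewer there is one more tool, called after "Request:" in YAML: its name, and indented under it one key for each argument. apply_moves: Moves the arm, as the interface text tells. Its arguments: {"type":"object","properties":{"rows":{"type":"array"},"fingers":{"type":"number"},"grip_force":{"type":"number"}},"required":["rows"]}

```bash
mkdir -p pics; cat > h.py <<'E'
import numpy as np, cv2
from bench import sense, eyes, job, models
def save(n,im): cv2.imwrite('pics/'+n,im[...,::-1])
def px2w(cam,u,v,z):
    c=eyes.get_calibration(cam);p=cv2.undistortPoints(np.array([[[u,v]]],float),np.array(c['intrinsics']),np.array(c['D']))[0,0]
    R=np.array(c['R']);t=np.array(c['t']);d=R.T@np.array([p[0],p[1],1]);o=-R.T@t
    return o+d*(z-o[2])/d[2]
def w2px(cam,X):
    c=eyes.get_calibration(cam);R=np.array(c['R'])
    return cv2.projectPoints(np.array(X,float).reshape(-1,1,3),cv2.Rodrigues(R)[0],np.array(c['t'],float),np.array(c['intrinsics']),np.array(c['D']))[0][:,0]
E
python3 - <<'E'
from h import *
print(sense())
for c in('top','scene'):
    im,d=eyes.snapshot(c);save(c+'0.png',im)
    for n in('jig','stop','ring_center','foot','panel'):
        print(c,n,[(np.round(r['xyz']),round(r['confidence'],2)) for r in models.place_of(n,c)][:4])
c=eyes.get_calibration('top');print(c)
E
```

```text
{'time': 0.0, 'joint_pos': array([ 6.13995930e+01,  7.51477022e+00,  8.53291751e+01,  2.12057057e-03,
        8.72619751e+01, -4.89300483e+00]), 'qd': array([ 0.05451687, -0.00512241, -0.05459288, -0.0027911 ,  0.02697169,
        0.05631707]), 'joint_efforts': array([ 2.08161160e-03, -5.69409049e+01, -5.00549340e+01, -2.63153134e-05,
        1.50970789e-02, -3.92753896e-05]), 'tool_pos': array([240.94246815, 548.89721645, 230.24895794]), 'tcp_rot': array([-1.79894646e+02, -1.11447486e-02,  1.56292484e+02]), 'ft_force': array([ 0.09875266, -1.30973062,  0.14656952]), 'wrist_torque': array([-0.02714141,  0.00969897,  0.04160537]), 'grip_force': 0.0, 'finger_gap': 85.54801146755736}
top jig [(array([557., -31.,  -1.]), 0.82)]
top stop [(array([690., 143.,   8.]), 0.6)]
top ring_center [(array([556., -30.,  51.]), 0.95)]
top foot [(array([703.,  24.,  14.]), 0.75), (array([530.,  52.,  16.]), 0.61)]
top panel [(array([730., 341.,  -3.]), 0.91), (array([198., 283.,  -3.]), 0.75), (array([568., 104.,  12.]), 0.63)]
scene jig [(array([554., -34.,   4.]), 0.56)]
scene stop [(array([695., 144.,   7.]), 0.76)]
scene ring_center [(array([554., -33.,  50.]), 0.75)]
scene foot [(array([531.,  51.,  14.]), 0.7)]
scene panel [(array([724., 336.,   1.]), 0.88), (array([201., 284.,   4.]), 0.71), (array([568., 107.,  11.]), 0.61)]
{'intrinsics': array([[487.81462768,   0.        , 288.42181374],
       [  0.        , 487.81462768, 203.01725703],
       [  0.        ,   0.        ,   1.        ]]), 'D': array([-0.06586048,  0.        ,  0.        ,  0.        ,  0.        ]), 'R': array([[ 0.02357931, -0.99961384,  0.0147031 ],
       [-0.99210993, -0.0252087 , -0.12281044],
       [ 0.12313366, -0.0116913 , -0.99232123]]), 't': array([   8.5241954 ,  494.91095515, 1061.09764499])}
```

View pics/top0.png

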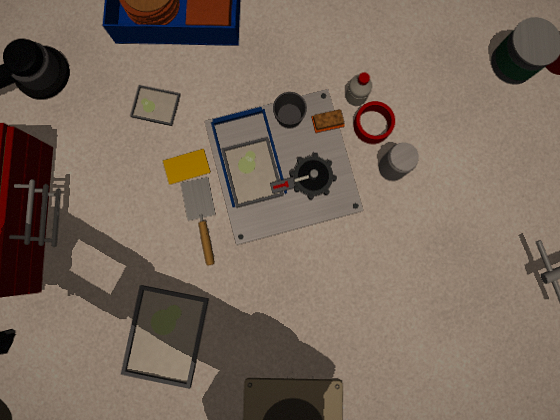

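View pics/scene0.png

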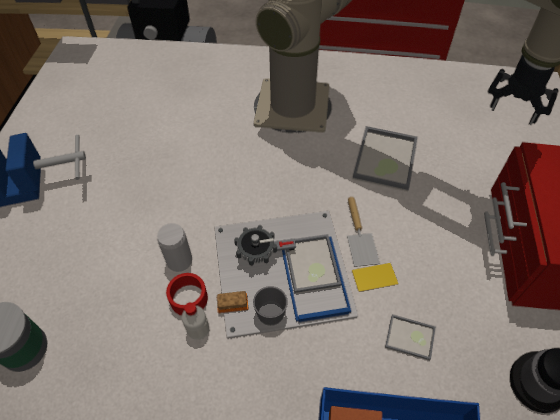

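Three panel look-alikes show in the top picture: small at (156,105), middle in the channel at (252,172), large at (165,335). The middle-sized one lying in the blue-railed channel fits. The ring is at (314,175) with its white mark pointing left, near the red pointer. I'll confirm in an enlarged, rectified crop aligned with the jig.

```bash
cat >> h.py <<'E'
def J2W(P,c,yaw):
    P=np.atleast_2d(np.array(P,float));a=np.radians(yaw);return np.c_[P[:,0]*np.cos(a)-P[:,1]*np.sin(a)+c[0],P[:,0]*np.sin(a)+P[:,1]*np.cos(a)+c[1],P[:,2]]
def rect(im,cam,c,yaw,z,x0,x1,y0,y1,s):
    # picture: right = jig +x, up = jig +y
    xs=np.arange(x0,x1,1/s);ys=np.arange(y1,y0,-1/s);X,Y=np.meshgrid(xs,ys)
    p=w2px(cam,J2W(np.c_[X.ravel(),Y.ravel(),np.full(X.size,z)],c,yaw)).astype(np.float32).reshape(X.shape+(2,))
    return cv2.remap(im,p[...,0],p[...,1],cv2.INTER_CUBIC)
E
python3 - <<'E'
from h import *
c=(556,-31.5);yaw=17.8
out=[]
for cam in('top','scene'):
    im,d=eyes.snapshot(cam)
    a=rect(im,cam,c,yaw,64,-62.5,62.5,-50,100,2); a=cv2.resize(a,None,fx=1.0,fy=1.0)
    for x in range(0,250,50): pass
    C=(125,200)
    for r in(43,52): cv2.circle(a,C,2*r,(0,255,0),1)
    cv2.line(a,C,(125,200-100),(0,255,0),1)
    b=rect(im,cam,c,yaw,10,-110,210,-105,215,.9375)
    f=lambda x,y:(int((x+110)*.9375),int((215-y)*.9375))
    for (x0,y0,x1,y1) in((-100,-95,200,205),):cv2.rectangle(b,f(x0,y0),f(x1,y1),(0,255,0),1)
    cv2.line(b,f(182,69),f(182,185),(0,255,0),1); cv2.rectangle(b,f(-18,72),f(122,182),(255,0,255),1)
    out.append(np.hstack([cv2.resize(a,(250,300)),cv2.resize(b,(300,300))]))
save('rect0.png',cv2.resize(np.vstack(out),(550,600)))
E
```

```text
(no output)
```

View pics/rect0.png

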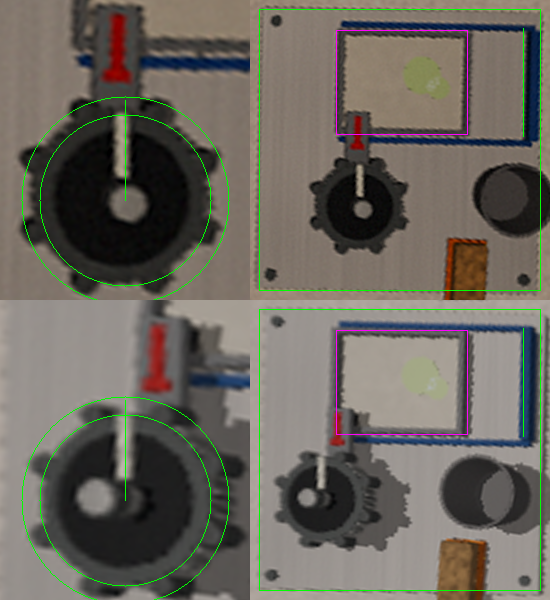

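The rectified crop confirms it: the panel in the channel (magenta outline, middle-sized) fits, and the jig yaw is about 17.8°. The mark (121,140) points almost at the red pointer (117,50). The ring centre looks 3 mm off my estimate, so I'll fit its silhouette.

```bash
cat >> h.py <<'E'
from scipy.optimize import minimize
def gear(x,y,th,z):
    # th: world angle of mark (deg); ribs at th+22.5+45k ; returns polys
    t=np.radians(np.arange(0,360,3));L=[np.c_[x+43*np.cos(t),y+43*np.sin(t)]]
    for k in range(8):
        a=np.radians(th+22.5+45*k);L.append(np.c_[x+46*np.cos(a)+6*np.cos(t),y+46*np.sin(a)+6*np.sin(t)])
    return [np.c_[l,np.full(len(l),z)] for l in L]
def mask_gear(cam,p,zb):
    S=4;m=np.zeros((420*S,560*S),np.uint8)
    for zz in np.linspace(zb,zb+22,5):
        for l in gear(*p,zz): cv2.fillPoly(m,[np.round((w2px(cam,l)+.5)*S).astype(np.int32)],1)
    return cv2.resize(m.astype(np.float32),(560,420),interpolation=cv2.INTER_AREA)
def fit_ring(cam,zb,p0):
    r=models.cut_out('ring',cam)
    if not r:return None
    M=r[0]['pixels'].astype(np.float32)
    f=lambda p:np.abs(mask_gear(cam,p,zb)-M).sum()/M.sum()
    best=None
    for d in (-15,-5,5,15):
        s=minimize(f,[p0[0],p0[1],p0[2]+d],method='Nelder-Mead',options=dict(initial_simplex=[[p0[0]-3,p0[1],p0[2]+d-4],[p0[0]+3,p0[1]-3,p0[2]+d-4],[p0[0],p0[1]+3,p0[2]+d-4],[p0[0],p0[1],p0[2]+d+5]],xatol=.05,fatol=1e-4))
        if best is None or s.fun<best.fun:best=s
    return np.round(best.x,1),round(best.fun,3),r[0]['confidence']
E
python3 - <<'E'
from h import *
for cam in('top','scene'):
    im,d=eyes.snapshot(cam)
    print(cam,fit_ring(cam,42,(556,-30,107.8)))
    for n in('panel','stop','foot','ring_center'):print(n,[np.round(r['xyz'],1) for r in models.place_of(n,cam)])
    # plate fit by edges: minAreaRect of jig mask
    r=models.cut_out('jig',cam)
    if r:
        p=np.argwhere(r[0]['pixels'])[:,::-1]
        h=cv2.convexHull(p.astype(np.int32))[:,0]
        w=np.array([px2w(cam,u,v,10)[:2] for u,v in h],np.float32)
        R=cv2.minAreaRect(w);B=cv2.boxPoints(R);print(R,B.tolist())
E
```

```text
Traceback (most recent call last):
  File "h.py", line 37, in fit_ring
    s=minimize(f,[p0[0],p0[1],p0[2]+d],method='Nelder-Mead',options=dict(initial_simplex=[[p0[0]-3,p0[1],p0[2]+d-4],[p0[0]+3,p0[1]-3,p0[2]+d-4],[p0[0],p0[1]+3,p0[2]+d-4],[p0[0],p0[1],p0[2]+d+5]],xatol=.05,fatol=1e-4))
  File "h.py", line 34, in <lambda>
    f=lambda p:np.abs(mask_gear(cam,p,zb)-M).sum()/M.sum()
                      ~~~~~~~~~^^^^^^^^^^
  File "h.py", line 28, in mask_gear
    for l in gear(*p,zz): cv2.fillPoly(m,[np.round((w2px(cam,l)+.5)*S).astype(np.int32)],1)
                                                    ~~~~^^^^^^^
  File "h.py", line 9, in w2px
    c=eyes.get_calibration(cam);R=np.array(c['R'])
ValueError: time passes only in moves, steps and waits
```

```bash
python3 - <<'E'
s=open('h.py').read()
s=s.replace("c=eyes.get_calibration(cam);","c=cal(cam);").replace("def save","from functools import lru_cache\n@lru_cache\ndef cal(cam): return eyes.get_calibration(cam)\ndef save",1)
open('h.py','w').write(s)
E
cat > fit.py <<'E'
from h import *
for cam in('top','scene'):
    im,d=eyes.snapshot(cam)
    print(cam,fit_ring(cam,42,(556,-30,107.8)))
    for n in('panel','stop','foot','ring_center'):print(n,[np.round(r['xyz'],1).tolist() for r in models.place_of(n,cam)])
    r=models.cut_out('jig',cam)
    if r:
        p=np.argwhere(r[0]['pixels'])[:,::-1]
        h=cv2.convexHull(p.astype(np.int32))[:,0]
        w=np.array([px2w(cam,u,v,10)[:2] for u,v in h],np.float32)
        R=cv2.minAreaRect(w);B=cv2.boxPoints(R);print(R,B.tolist())
print(sense()['time'])
E
time python3 fit.py
```

```text
top (array([552.8, -30.7, 107.8]), np.float64(0.091), 0.83)
panel [[565.9, 103.9, 12.7], [195.2, 285.0, -1.9], [727.2, 340.8, -1.0]]
stop [[692.0, 147.4, 6.1]]
foot [[530.6, 53.6, 12.6]]
ring_center [[557.1, -31.3, 53.1]]
((584.5488891601562, 35.40753173828125), (302.76953125, 303.7002868652344), 16.576173782348633) [[396.1341857910156, 137.75843811035156], [482.7767639160156, -153.32044982910156], [772.963623046875, -66.94337463378906], [686.321044921875, 224.13551330566406]]
scene (array([555. , -31.4, 108.1]), np.float64(0.132), 0.57)
panel [[567.9, 105.1, 8.9], [722.6, 333.6, 1.0], [198.9, 284.7, 2.1]]
stop [[553.1, -33.6, 1.8]]
foot [[530.1, 49.3, 11.7]]
ring_center [[555.3, -31.3, 53.5]]
((589.294921875, 35.75773620605469), (305.92230224609375, 305.0191345214844), 16.6138973236084) [[399.11376953125, 138.16575622558594], [486.3250732421875, -154.1198272705078], [779.47607421875, -66.65028381347656], [692.2647705078125, 225.6352996826172]]
1.5
real	0m4.995s
user	0m4.322s
sys	0m0.331s
```

Request:
apply_moves:
  rows:
    - [-31.3, -31, 0, 0, 0, 0]
    - [-31.3, -31, 0, 0, 0, 0]
    - [-31.3, -31, 0, 0, 0, 0]
    - [-31.3, -31, 0, 0, 0, 0]
    - [-31.3, -31, 0, 0, 0, 0]
  fingers: 0

```text
time: 2.12
tool_pos: [322.6, 343.2, 231.4]
tcp_rot: [180.0, 0.0, 156.3]
ft_force: [0.8, -0.9, 0.0]
finger_gap: -0.0
grip_force: 0.0
```

Request:
apply_moves:
  rows:
    - [-31.3, -31, 0, 0, 0, 0]
    - [-31.3, -31, 0, 0, 0, 0]
    - [-31.3, -31, 0, 0, 0, 0]
    - [-31.3, -31, 0, 0, 0, 0]
    - [-31.3, -31, 0, 0, 0, 0]

```text
time: 2.75
tool_pos: [403.6, 138.3, 231.6]
tcp_rot: [180.0, 0.0, 156.3]
ft_force: [1.3, -0.2, 0.3]
finger_gap: -0.1
grip_force: 0.0
```

Request:
apply_moves:
  rows:
    - [-31.3, -31, 0, 0, 0, 0]
    - [-31.3, -31, 0, 0, 0, 0]
    - [-31.3, -31, 0, 0, 0, 0]
    - [-31.3, -31, 0, 0, 0, 0]
    - [-31.3, -31, 0, 0, 0, 0]

```text
time: 3.38
tool_pos: [484.6, -66.6, 231.5]
tcp_rot: [180.0, 0.0, 156.3]
ft_force: [-0.1, 0.4, -0.5]
finger_gap: 0.1
grip_force: 0.0
```

Request:
apply_moves:
  rows:
    - [0, 0, 0, 0, 0, 0.18]
    - [0, 0, 0, 0, 0, 0.18]
    - [0, 0, 0, 0, 0, 0.18]
    - [0, 0, 0, 0, 0, 0.18]
    - [0, 0, 0, 0, 0, 0.18]

```text
time: 4.0
tool_pos: [484.2, -65.2, 231.4]
tcp_rot: [180.0, 0.0, 104.4]
ft_force: [-0.5, -0.8, 0.4]
finger_gap: -0.0
grip_force: 0.0
```

Request:
apply_moves:
  rows:
    - [0, 0, 0, 0, 0, 0.18]
    - [0, 0, 0, 0, 0, 0.18]
    - [0, 0, 0, 0, 0, 0.18]
    - [0, 0, 0, 0, 0, 0.18]
    - [0, 0, 0, 0, 0, 0.18]

```text
time: 4.62
tool_pos: [484.2, -65.1, 231.4]
tcp_rot: [180.0, -0.0, 52.8]
ft_force: [-0.4, -0.6, -0.6]
finger_gap: 0.4
grip_force: 0.0
```

Request:
apply_moves:
  rows:
    - [0, 0, 0, 0, 0, 0.18]
    - [0, 0, 0, 0, 0, 0.18]
    - [0, 0, 0, 0, 0, 0.18]
    - [0, 0, 0, 0, 0, 0.18]
    - [0, 0, 0, 0, 0, 0.18]

```text
time: 5.25
tool_pos: [484.2, -65.2, 231.4]
tcp_rot: [180.0, -0.0, 1.3]
ft_force: [0.1, -0.2, -0.2]
finger_gap: -0.1
grip_force: 0.0
```

Request:
apply_moves:
  rows:
    - [0, 0, 0, 0, 0, 0.18]
    - [0, 0, 0, 0, 0, 0.18]
    - [0, 0, 0, 0, 0, 0.18]
    - [0, 0, 0, 0, 0, 0.18]
    - [0, 0, 0, 0, 0, 0.18]

```text
time: 5.88
tool_pos: [484.2, -65.2, 231.4]
tcp_rot: [-180.0, -0.0, -50.3]
ft_force: [-0.1, 0.5, 0.4]
finger_gap: 0.3
grip_force: 0.0
```

Request:
apply_moves:
  rows:
    - [0, 0, 20, 0, 0, 0]
    - [0, 0, 0, 0, 0, 0]
    - [0, 0, 0, 0, 0, 0]
    - [0, 0, 0, 0, 0, 0]
    - [0, 0, 0, 0, 0, 0]

```text
time: 6.5
tool_pos: [484.5, -65.3, 211.9]
tcp_rot: [-180.0, -0.0, -50.0]
ft_force: [0.1, -1.5, -0.0]
finger_gap: -0.0
grip_force: 0.0
```

```bash
python3 - <<'E'
from h import *
s=sense();im,d=eyes.snapshot('wrist');save('w0.png',im);print(s['tool_pos'],s['tcp_rot'],s['joint_pos'])
print(models.place_of('ring_center','wrist'),[ (r['xyz'],r['confidence']) for r in models.place_of('foot','wrist')])
from scipy.spatial.transform import Rotation as Ro
c=eyes.get_calibration('wrist');M=np.array(c['mount']);T=np.eye(4);T[:3,:3]=Ro.from_euler('xyz',s['tcp_rot'],degrees=True).as_matrix();T[:3,3]=s['tool_pos']
W=np.linalg.inv(T@M)
# register as camera
import h
h.cal=lambda cam,o=h.cal:{'intrinsics':c['intrinsics'],'D':c['D'],'R':W[:3,:3],'t':W[:3,3]} if cam=='wrist' else o(cam)
try: print(h.fit_ring('wrist',42,(554.5,-31.2,107.5)))
except Exception as e: print(e)
E
```

```text
[484.4598496  -65.26554739 211.93605902] [-1.79966965e+02 -4.62914425e-02 -4.99712547e+01] [-1.36841149e+01 -9.50743705e+00  1.04066624e+02 -7.71090954e-04
  8.53839483e+01  1.26287188e+02]
[{'xyz': [555.3, -34.5, 53.1], 'confidence': 0.85}, {'xyz': [570.2, 101.3, 14.5], 'confidence': 0.53}] [([533.0, 54.1, 16.2], 0.82)]
(array([554.7, -30.8, 107.6]), np.float64(0.1), 0.7)
```

View pics/w0.png

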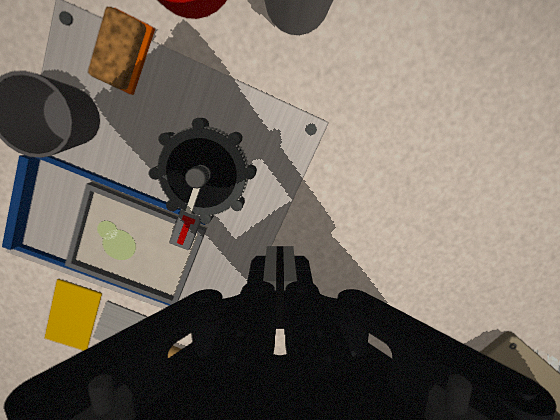

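```bash
python3 - <<'E'
from h import *
im,d=eyes.snapshot('wrist')
c=eyes.get_calibration('wrist');K=np.array(c['intrinsics']);M=np.array(c['mount'])
v,u=np.mgrid[240:345,200:360];z=d[240:345,200:360].ravel()
p=cv2.undistortPoints(np.c_[u.ravel(),v.ravel()].astype(float).reshape(-1,1,2),K,np.array(c['D']))[:,0]
P=np.c_[p*z[:,None],z,np.ones(len(z))]@M.T;P=P[(z>0)&(P[:,2]<8)&(P[:,2]>-90)&(abs(P[:,1])<40)]
for a in range(-80,8,4):
    q=P[(P[:,2]>=a)&(P[:,2]<a+4)]
    if len(q)>3:print(a,len(q),'y',np.round([q[:,1].min(),q[:,1].max()],1),'x',np.round([q[:,0].min(),q[:,0].max()],1))
E
```

```text
-80 904 y [-17.1  17.1] x [14.2 17.6]
-76 980 y [-16.8  16.9] x [ 9.6 17.1]
-72 850 y [-16.3  16.4] x [ 6.4 17.3]
-68 403 y [-16.   16.2] x [ 4.2 16.8]
-64 147 y [-25.5  25.7] x [ 4.8 14.6]
-60 1711 y [-27.   27.3] x [-3.5 12.1]
-56 1170 y [-27.2  27.2] x [ 1.3 13.3]
-52 1199 y [-27.8  28.1] x [-9.5 13.6]
-48 889 y [-28.7  28.9] x [-12.4  13.4]
-44 237 y [-20.1  21.3] x [ 5.2 12.6]
-40 559 y [-9.  15.8] x [-12.4  10.9]
-36 177 y [-13.3  13.4] x [ 6.  10.8]
-32 283 y [-13.5  13.6] x [ 5.4 11.1]
-28 272 y [-13.5  13.7] x [ 5.2 10.8]
-24 257 y [-13.5  13.8] x [ 5.2 10.9]
-20 232 y [-13.5  13.7] x [ 5.2 10.8]
-16 218 y [-13.5  13.6] x [ 5.6 10.7]
-12 171 y [-13.1  12.8] x [ 5.1 10.8]
-8 83 y [-10.5  11.6] x [ 5.7 10.5]
```

Wrist picture: the ring is at (200,170), the white mark (194,200) points at the red pointer (185,230), and the closed fingers are at (280,265). The ring fit from the wrist agrees (554.7, −30.8). Descend and engage.

Request:
apply_moves:
  rows:
    - [0, 0, 50, 0, 0, 0]
    - [0, 0, 50, 0, 0, 0]
    - [0, 0, 45, 0, 0, 0]
    - [0, 0, 20, 0, 0, 0]
    - [0, 0, 0, 0, 0, 0]

```text
time: 7.38
tool_pos: [482.3, -64.7, 44.4]
tcp_rot: [179.9, 0.2, -50.0]
ft_force: [0.6, 0.2, 0.5]
finger_gap: 0.0
grip_force: 0.0
```

Request:
apply_moves:
  rows:
    - [0, -6, 0, 0, 0, 0]
    - [0, -6, 0, 0, 0, 0]
    - [0, -4.8, 0, 0, 0, 0]
    - [5.8, 0, 0, 0, 0, 0]
    - [0, 0, 0, 0, 0, 0]

```text
time: 8.0
tool_pos: [501.1, -59.2, 46.5]
tcp_rot: [-180.0, -0.0, -50.0]
ft_force: [-0.2, 0.7, 0.8]
finger_gap: -0.1
grip_force: 0.0
```

Request:
apply_moves:
  rows:
    - [5.95, 1, 0, 0, 0, -0.1]
    - [5.95, 1, 0, 0, 0, -0.1]
    - [5.95, 1, 0, 0, 0, -0.1]
    - [5.95, 1, 0, 0, 0, -0.1]
    - [5.95, 1, 0, 0, 0, -0.1]

```text
time: 8.62
tool_pos: [520.2, -81.3, 46.1]
tcp_rot: [180.0, 0.1, -21.2]
ft_force: [-1.5, 0.3, 1.2]
finger_gap: -0.1
grip_force: 0.8
```

```bash
cat > chk.py <<'E'
from h import *
import sys
C=np.array([554.6,-31.0])
def st():
    s=sense();p=np.array(s['tool_pos']);a=np.radians(s['tcp_rot'][2]-90);r=p[:2]-C
    print('t',round(s['time'],2),'pos',np.round(p,1),'yaw',np.round(s['tcp_rot'][2],1),'radial',round(r@[np.cos(a),np.sin(a)],1),'tang',round(r@[-np.sin(a),np.cos(a)],1),'F',np.round(s['ft_force'],1),'J6',round(s['joint_pos'][5]))
if __name__=='__main__':
    st()
    if len(sys.argv)>1:
        th=float(sys.argv[1]);z=42+5*(th-107.5)/360
        for cam in('top','scene'):
            eyes.snapshot(cam);print(cam,fit_ring(cam,z,(554.6,-31,th)))
E
python3 chk.py 131
```

```text
t 8.62 pos [520.2 -81.3  46.1] yaw -21.2 radial 59.3 tang -13.9 F [-1.5  0.3  1.2] J6 97
top (array([555.6, -15.1, 107.9]), np.float64(1.219), 0.66)
scene (array([554.5, -32.1, 134.9]), np.float64(0.108), 0.78)
```

Request:
apply_moves:
  rows:
    - [5.95, 1, 0, 0, 0, -0.1]
    - [5.95, 1, 0, 0, 0, -0.1]
    - [5.95, 1, 0, 0, 0, -0.1]
    - [5.95, 1, 0, 0, 0, -0.1]
    - [5.95, 1, 0, 0, 0, -0.1]

```text
time: 9.45
tool_pos: [548.5, -91.1, 46.2]
tcp_rot: [180.0, 0.0, 7.4]
ft_force: [-0.9, -1.1, 1.9]
finger_gap: 0.3
grip_force: 0.9
```

Request:
apply_moves:
  rows:
    - [5.95, 1, 0, 0, 0, -0.1]
    - [5.95, 1, 0, 0, 0, -0.1]
    - [5.95, 1, 0, 0, 0, -0.1]
    - [5.95, 1, 0, 0, 0, -0.1]
    - [5.95, 1, 0, 0, 0, -0.1]

```text
time: 10.07
tool_pos: [578.4, -86.6, 46.5]
tcp_rot: [180.0, 0.0, 36.0]
ft_force: [-0.8, -2.3, 1.0]
finger_gap: -0.3
grip_force: 1.1
```

Request:
apply_moves:
  rows:
    - [5.95, 1, 0, 0, 0, -0.1]
    - [5.95, 1, 0, 0, 0, -0.1]
    - [5.95, 1, 0, 0, 0, -0.1]
    - [5.95, 1, 0, 0, 0, -0.1]
    - [5.95, 1, 0, 0, 0, -0.1]

```text
time: 10.7
tool_pos: [602.4, -68.1, 46.8]
tcp_rot: [179.9, 0.0, 64.7]
ft_force: [0.6, -1.6, 1.6]
finger_gap: -0.1
grip_force: 1.0
```

```bash
python3 chk.py 218
```

```text
t 10.7 pos [602.4 -68.1  46.8] yaw 64.7 radial 59.1 tang -13.1 F [ 0.6 -1.6  1.6] J6 14
top (array([561.5, -45.2, 203.1]), np.float64(1.547), 0.69)
scene (array([554.5, -30.5, 222.5]), np.float64(0.443), 0.78)
```

Request:
apply_moves:
  rows:
    - [5.95, 1, 0, 0, 0, -0.1]
    - [5.95, 1, 0, 0, 0, -0.1]
    - [5.95, 1, 0, 0, 0, -0.1]
    - [5.95, 1, 0, 0, 0, -0.1]
    - [5.95, 1, 0, 0, 0, -0.1]

```text
time: 11.52
tool_pos: [614.0, -40.6, 46.5]
tcp_rot: [180.0, 0.0, 93.3]
ft_force: [1.9, -1.6, 1.8]
finger_gap: 0.0
grip_force: 0.9
```

Request:
apply_moves:
  rows:
    - [5.95, 1, 0, 0, 0, -0.1]
    - [5.95, 1, 0, 0, 0, -0.1]
    - [5.95, 1, 0, 0, 0, -0.1]
    - [5.95, 1, 0, 0, 0, -0.1]
    - [5.95, 1, 0, 0, 0, -0.1]

```text
time: 12.15
tool_pos: [611.1, -10.9, 46.5]
tcp_rot: [180.0, 0.0, 121.9]
ft_force: [0.5, -1.5, 0.7]
finger_gap: -0.3
grip_force: 0.8
```

Request:
apply_moves:
  rows:
    - [5.95, 1, 0, 0, 0, -0.1]
    - [5.95, 1, 0, 0, 0, -0.1]
    - [5.95, 1, 0, 0, 0, -0.1]
    - [5.95, 1, 0, 0, 0, -0.1]
    - [5.95, 1, 0, 0, 0, -0.1]

```text
time: 12.78
tool_pos: [594.3, 13.9, 46.4]
tcp_rot: [-180.0, 0.0, 150.6]
ft_force: [1.5, -1.8, 0.7]
finger_gap: -0.1
grip_force: 0.7
```

Request:
apply_moves:
  rows:
    - [5.95, 1, 0, 0, 0, -0.1]
    - [5.95, 1, 0, 0, 0, -0.1]
    - [5.95, 1, 0, 0, 0, -0.1]
    - [5.95, 1, 0, 0, 0, -0.1]
    - [0, 0, 0, 0, 0, 0]

```text
time: 13.4
tool_pos: [573.3, 26.3, 46.2]
tcp_rot: [180.0, -0.0, 173.3]
ft_force: [-0.4, 0.5, 0.4]
finger_gap: -0.1
grip_force: 0.0
```

```bash
python3 chk.py
```

```text
t 13.4 pos [573.3  26.3  46.2] yaw 173.3 radial 59.1 tang -11.9 F [-0.4  0.5  0.4] J6 -86
```

Request:
apply_moves:
  rows:
    - [-5, 0, 0, 0, 0, 0]
    - [0, 3, -20, 0, 0, 0]
    - [0, -3, -15, 0, 0, 0]
    - [-9.46, -3.59, 0, 0, 0, 0.165]
    - [-9.46, -3.59, 0, 0, 0, 0.165]

```text
time: 14.02
tool_pos: [597.1, 14.8, 83.5]
tcp_rot: [179.9, 0.1, 154.2]
ft_force: [0.1, 0.1, 0.8]
finger_gap: 0.4
grip_force: 0.0
```

Request:
apply_moves:
  rows:
    - [-9.46, -3.59, 0, 0, 0, 0.165]
    - [-9.46, -3.59, 0, 0, 0, 0.165]
    - [-9.46, -3.59, 0, 0, 0, 0.165]
    - [-9.46, -3.59, 0, 0, 0, 0.165]
    - [-9.46, -3.59, 0, 0, 0, 0.165]

```text
time: 14.65
tool_pos: [617.4, -30.2, 83.0]
tcp_rot: [179.9, 0.0, 107.0]
ft_force: [-0.2, 0.6, -0.3]
finger_gap: 0.1
grip_force: 0.0
```

Request:
apply_moves:
  rows:
    - [-9.46, -3.59, 0, 0, 0, 0.165]
    - [-9.46, -3.59, 0, 0, 0, 0.165]
    - [-9.46, -3.59, 0, 0, 0, 0.165]
    - [-9.46, -3.59, 0, 0, 0, 0.165]
    - [-9.46, -3.59, 0, 0, 0, 0.165]

```text
time: 15.28
tool_pos: [598.4, -75.8, 83.0]
tcp_rot: [179.9, -0.0, 59.7]
ft_force: [0.3, -0.2, -0.4]
finger_gap: -0.0
grip_force: 0.0
```

Request:
apply_moves:
  rows:
    - [-9.46, -3.59, 0, 0, 0, 0.165]
    - [-9.46, -3.59, 0, 0, 0, 0.165]
    - [-9.46, -3.59, 0, 0, 0, 0.165]
    - [-9.46, -3.59, 0, 0, 0, 0.165]
    - [-9.46, -3.59, 0, 0, 0, 0.165]

```text
time: 15.9
tool_pos: [552.1, -92.8, 83.0]
tcp_rot: [179.9, -0.1, 12.4]
ft_force: [-0.5, 0.8, 0.1]
finger_gap: -0.2
grip_force: 0.0
```

Request:
apply_moves:
  rows:
    - [-9.46, -3.59, 0, 0, 0, 0.165]
    - [-9.46, -3.59, 0, 0, 0, 0.165]
    - [-9.46, -3.59, 0, 0, 0, 0.165]
    - [-9.46, -3.59, 0, 0, 0, 0.165]
    - [-9.46, -3.59, 0, 0, 0, 0.165]

```text
time: 16.52
tool_pos: [508.2, -70.2, 82.9]
tcp_rot: [-180.0, -0.1, -34.9]
ft_force: [0.5, 0.0, 0.2]
finger_gap: -0.0
grip_force: 0.0
```

Request:
apply_moves:
  rows:
    - [-9.46, -3.59, 0, 0, 0, 0.165]
    - [-9.46, -3.59, 0, 0, 0, 0.165]
    - [0, 0, 0, 0, 0, 0]
    - [0, 0, 0, 0, 0, 0]
    - [0, 0, 0, 0, 0, 0]

```text
time: 17.15
tool_pos: [498.0, -52.9, 81.6]
tcp_rot: [-180.0, -0.0, -53.3]
ft_force: [0.7, -0.2, -0.9]
finger_gap: 0.1
grip_force: 0.0
```

```bash
python3 chk.py 330
```

```text
t 17.15 pos [498.  -52.9  81.6] yaw -53.3 radial 58.4 tang -16.2 F [ 0.7 -0.2 -0.9] J6 131
top None
scene (array([555.2, -31.2, 333.3]), np.float64(0.136), 0.96)
```

Request:
apply_moves:
  rows:
    - [0, 0, 15, 0, 0, 0]
    - [0, 0.6, 16.5, 0, 0, 0]
    - [4, 0, 0, 0, 0, 0]
    - [5.9, 0.95, 0, 0, 0, -0.1]
    - [5.9, 0.95, 0, 0, 0, -0.1]

```text
time: 17.98
tool_pos: [505.2, -66.5, 49.3]
tcp_rot: [180.0, 0.1, -41.8]
ft_force: [-1.2, 0.8, -0.7]
finger_gap: 0.3
grip_force: 0.8
```

Request:
apply_moves:
  rows:
    - [5.9, 0.95, 0, 0, 0, -0.1]
    - [5.9, 0.95, 0, 0, 0, -0.1]
    - [5.9, 0.95, 0, 0, 0, -0.1]
    - [5.9, 0.95, 0, 0, 0, -0.1]
    - [5.9, 0.95, 0, 0, 0, -0.1]

```text
time: 18.6
tool_pos: [528.1, -85.7, 49.5]
tcp_rot: [180.0, 0.1, -13.1]
ft_force: [-1.7, -0.4, -0.1]
finger_gap: 0.0
grip_force: 0.9
```

```bash
python3 chk.py
```

```text
t 18.6 pos [528.1 -85.7  49.5] yaw -13.1 radial 59.3 tang -13.4 F [-1.7 -0.4 -0.1] J6 88
```

Request:
apply_moves:
  rows:
    - [5.95, 1, 0, 0, 0, -0.1]
    - [5.95, 1, 0, 0, 0, -0.1]
    - [5.95, 1, 0, 0, 0, -0.1]
    - [5.95, 1, 0, 0, 0, -0.1]
    - [5.95, 1, 0, 0, 0, -0.1]

```text
time: 19.23
tool_pos: [557.7, -91.7, 49.7]
tcp_rot: [180.0, 0.0, 15.5]
ft_force: [-2.1, -1.8, 0.7]
finger_gap: 0.1
grip_force: 0.8
```

Request:
apply_moves:
  rows:
    - [5.95, 1, 0, 0, 0, -0.1]
    - [5.95, 1, 0, 0, 0, -0.1]
    - [5.95, 1, 0, 0, 0, -0.1]
    - [5.95, 1, 0, 0, 0, -0.1]
    - [5.95, 1, 0, 0, 0, -0.1]

```text
time: 19.85
tool_pos: [586.5, -82.8, 49.8]
tcp_rot: [180.0, 0.0, 44.2]
ft_force: [-1.3, -1.6, 1.2]
finger_gap: 0.1
grip_force: 0.8
```

Request:
apply_moves:
  rows:
    - [5.95, 1, 0, 0, 0, -0.1]
    - [5.95, 1, 0, 0, 0, -0.1]
    - [5.95, 1, 0, 0, 0, -0.1]
    - [5.95, 1, 0, 0, 0, -0.1]
    - [5.95, 1, 0, 0, 0, -0.1]

```text
time: 20.48
tool_pos: [607.4, -61.3, 49.9]
tcp_rot: [180.0, 0.0, 72.8]
ft_force: [-0.8, -0.5, 1.6]
finger_gap: -0.2
grip_force: 0.8
```

Request:
apply_moves:
  rows:
    - [5.95, 1, 0, 0, 0, -0.1]
    - [5.95, 1, 0, 0, 0, -0.1]
    - [5.95, 1, 0, 0, 0, -0.1]
    - [5.95, 1, 0, 0, 0, -0.1]
    - [5.95, 1, 0, 0, 0, -0.1]

```text
time: 21.1
tool_pos: [615.4, -32.5, 49.9]
tcp_rot: [180.0, 0.0, 101.5]
ft_force: [-0.5, -1.6, -0.1]
finger_gap: -0.1
grip_force: 0.8
```

Request:
apply_moves:
  rows:
    - [5.95, 1, 0, 0, 0, -0.1]
    - [5.95, 1, 0, 0, 0, -0.1]
    - [5.95, 1, 0, 0, 0, -0.1]
    - [5.95, 1, 0, 0, 0, -0.1]
    - [5.95, 1, 0, 0, 0, -0.1]

```text
time: 21.72
tool_pos: [608.7, -3.4, 50.1]
tcp_rot: [180.0, 0.1, 130.1]
ft_force: [0.5, -1.2, 1.2]
finger_gap: -0.3
grip_force: 0.7
```

Request:
apply_moves:
  rows:
    - [5.95, 1, 0, 0, 0, -0.1]
    - [5.95, 1, 0, 0, 0, -0.1]
    - [5.95, 1, 0, 0, 0, -0.1]
    - [5.95, 1, 0, 0, 0, -0.1]
    - [5.95, 1, 0, 0, 0, -0.1]

```text
time: 22.35
tool_pos: [588.8, 19.0, 50.1]
tcp_rot: [180.0, 0.1, 158.8]
ft_force: [-0.1, -1.3, 0.7]
finger_gap: -0.0
grip_force: 0.7
```

Request:
apply_moves:
  rows:
    - [5.95, 1, 0, 0, 0, -0.1]
    - [5.95, 1, 0, 0, 0, -0.1]
    - [4, 0.6, 0, 0, 0, -0.065]
    - [0, 0, 0, 0, 0, 0]
    - [-5, 0, 0, 0, 0, 0]

```text
time: 22.98
tool_pos: [578.7, 25.6, 49.6]
tcp_rot: [-180.0, -0.0, 173.7]
ft_force: [0.2, -0.5, 0.7]
finger_gap: -0.1
grip_force: 0.0
```

```bash
python3 chk.py 558
```

```text
t 22.98 pos [578.7  25.6  49.6] yaw 173.7 radial 58.9 tang -17.7 F [ 0.2 -0.5  0.7] J6 -86
top (array([542.7, -13.3, 546.4]), np.float64(1.335), 0.6)
scene (array([556. , -32.6, 557.2]), np.float64(0.765), 0.87)
```

Request:
apply_moves:
  rows:
    - [0, 3, -20, 0, 0, 0]
    - [0, -3, -15, 0, 0, 0]
    - [-9.46, -3.59, 0, 0, 0, 0.165]
    - [-9.46, -3.59, 0, 0, 0, 0.165]
    - [-9.46, -3.59, 0, 0, 0, 0.165]

```text
time: 23.8
tool_pos: [604.0, 7.5, 86.8]
tcp_rot: [179.9, 0.1, 145.1]
ft_force: [0.3, -0.7, 0.7]
finger_gap: 0.2
grip_force: 0.0
```

Request:
apply_moves:
  rows:
    - [-9.46, -3.59, 0, 0, 0, 0.165]
    - [-9.46, -3.59, 0, 0, 0, 0.165]
    - [-9.46, -3.59, 0, 0, 0, 0.165]
    - [-9.46, -3.59, 0, 0, 0, 0.165]
    - [-9.46, -3.59, 0, 0, 0, 0.165]

```text
time: 24.42
tool_pos: [617.0, -40.1, 86.6]
tcp_rot: [179.9, 0.0, 97.8]
ft_force: [0.7, -0.7, 0.1]
finger_gap: -0.0
grip_force: 0.0
```

Request:
apply_moves:
  rows:
    - [-9.46, -3.59, 0, 0, 0, 0.165]
    - [-9.46, -3.59, 0, 0, 0, 0.165]
    - [-9.46, -3.59, 0, 0, 0, 0.165]
    - [-9.46, -3.59, 0, 0, 0, 0.165]
    - [-9.46, -3.59, 0, 0, 0, 0.165]

```text
time: 25.05
tool_pos: [591.0, -82.2, 86.6]
tcp_rot: [179.9, -0.0, 50.5]
ft_force: [-0.5, 0.1, -0.1]
finger_gap: 0.0
grip_force: 0.0
```

Request:
apply_moves:
  rows:
    - [-9.46, -3.59, 0, 0, 0, 0.165]
    - [-9.46, -3.59, 0, 0, 0, 0.165]
    - [-9.46, -3.59, 0, 0, 0, 0.165]
    - [-9.46, -3.59, 0, 0, 0, 0.165]
    - [-9.46, -3.59, 0, 0, 0, 0.165]

```text
time: 25.68
tool_pos: [542.6, -91.5, 86.6]
tcp_rot: [180.0, -0.1, 3.3]
ft_force: [-0.6, -0.6, -0.2]
finger_gap: -0.2
grip_force: 0.0
```

Request:
apply_moves:
  rows:
    - [-9.46, -3.59, 0, 0, 0, 0.165]
    - [-9.46, -3.59, 0, 0, 0, 0.165]
    - [-9.46, -3.59, 0, 0, 0, 0.165]
    - [-9.46, -3.59, 0, 0, 0, 0.165]
    - [-9.46, -3.59, 0, 0, 0, 0.165]

```text
time: 26.3
tool_pos: [502.9, -62.2, 86.5]
tcp_rot: [-179.9, -0.1, -44.0]
ft_force: [0.4, 1.4, -0.2]
finger_gap: -0.2
grip_force: 0.0
```

Request:
apply_moves:
  rows:
    - [-9.46, -3.59, 0, 0, 0, 0.165]
    - [0, 0, 0, 0, 0, 0]
    - [0, 0, 0, 0, 0, 0]
    - [0, 0, 0, 0, 0, 0]
    - [0, 0, 0, 0, 0, 0]

```text
time: 26.92
tool_pos: [498.1, -53.2, 84.8]
tcp_rot: [180.0, -0.0, -53.1]
ft_force: [0.6, -0.3, 0.0]
finger_gap: -0.0
grip_force: 0.0
```

```bash
python3 chk.py 558
```

```text
t 26.93 pos [498.1 -53.2  84.8] yaw -53.1 radial 58.5 tang -16.2 F [ 0.6 -0.3  0. ] J6 131
top (array([559.2, -31.4, 567.5]), np.float64(4.49), 0.53)
scene (array([556. , -32.7, 557.4]), np.float64(0.165), 0.77)
```

Request:
apply_moves:
  rows:
    - [0, 0, 15, 0, 0, 0]
    - [0, 0.6, 15.5, 0, 0, 0]
    - [4, 0, 0, 0, 0, 0]
    - [5.95, 1, -0.1, 0, 0, -0.1]
    - [5.95, 1, -0.1, 0, 0, -0.1]

```text
time: 27.75
tool_pos: [505.5, -67.0, 53.9]
tcp_rot: [180.0, 0.1, -41.5]
ft_force: [-1.4, 1.2, -0.4]
finger_gap: -0.2
grip_force: 0.7
```

Request:
apply_moves:
  rows:
    - [5.95, 1, -0.1, 0, 0, -0.1]
    - [5.95, 1, -0.1, 0, 0, -0.1]
    - [5.95, 1, -0.1, 0, 0, -0.1]
    - [5.95, 1, -0.1, 0, 0, -0.1]
    - [5.95, 1, -0.1, 0, 0, -0.1]

```text
time: 28.38
tool_pos: [528.4, -86.3, 54.4]
tcp_rot: [180.0, 0.1, -12.8]
ft_force: [-1.5, -0.3, -1.3]
finger_gap: 0.0
grip_force: 0.8
```

Request:
apply_moves:
  rows:
    - [5.95, 1, -0.1, 0, 0, -0.1]
    - [5.95, 1, -0.1, 0, 0, -0.1]
    - [5.95, 1, -0.1, 0, 0, -0.1]
    - [5.95, 1, -0.1, 0, 0, -0.1]
    - [5.95, 1, -0.1, 0, 0, -0.1]

```text
time: 29.0
tool_pos: [558.0, -92.2, 55.0]
tcp_rot: [-180.0, 0.1, 15.8]
ft_force: [-1.0, -1.1, -0.9]
finger_gap: 0.1
grip_force: 0.8
```

Request:
apply_moves:
  rows:
    - [5.95, 1, -0.1, 0, 0, -0.1]
    - [5.95, 1, -0.1, 0, 0, -0.1]
    - [5.95, 1, -0.1, 0, 0, -0.1]
    - [5.95, 1, -0.1, 0, 0, -0.1]
    - [5.95, 1, -0.1, 0, 0, -0.1]

```text
time: 29.62
tool_pos: [586.7, -83.3, 55.6]
tcp_rot: [-180.0, 0.1, 44.5]
ft_force: [-0.5, -1.0, -0.4]
finger_gap: -0.1
grip_force: 0.8
```

Request:
apply_moves:
  rows:
    - [5.95, 1, -0.1, 0, 0, -0.1]
    - [5.95, 1, -0.1, 0, 0, -0.1]
    - [5.95, 1, -0.1, 0, 0, -0.1]
    - [5.95, 1, -0.1, 0, 0, -0.1]
    - [5.95, 1, -0.1, 0, 0, -0.1]

```text
time: 30.25
tool_pos: [607.6, -61.7, 56.2]
tcp_rot: [-180.0, 0.0, 73.1]
ft_force: [0.6, -2.1, -0.9]
finger_gap: -0.0
grip_force: 0.8
```

Request:
apply_moves:
  rows:
    - [5.95, 1, -0.1, 0, 0, -0.1]
    - [5.95, 1, -0.1, 0, 0, -0.1]
    - [5.95, 1, -0.1, 0, 0, -0.1]
    - [5.95, 1, -0.1, 0, 0, -0.1]
    - [5.95, 1, -0.1, 0, 0, -0.1]

```text
time: 30.88
tool_pos: [615.5, -32.8, 56.8]
tcp_rot: [-180.0, 0.0, 101.8]
ft_force: [0.2, -1.0, -1.0]
finger_gap: -0.3
grip_force: 0.8
```

Request:
apply_moves:
  rows:
    - [5.95, 1, -0.1, 0, 0, -0.1]
    - [5.95, 1, -0.1, 0, 0, -0.1]
    - [5.95, 1, -0.1, 0, 0, -0.1]
    - [5.95, 1, -0.1, 0, 0, -0.1]
    - [5.95, 1, -0.1, 0, 0, -0.1]

```text
time: 31.5
tool_pos: [608.6, -3.6, 57.4]
tcp_rot: [180.0, 0.0, 130.4]
ft_force: [1.0, -1.0, -1.9]
finger_gap: 0.2
grip_force: 0.8
```

```bash
python3 chk.py
```

```text
t 31.5 pos [608.6  -3.6  57.4] yaw 130.4 radial 58.9 tang -14.2 F [ 1.  -1.  -1.9] J6 -46
```

Request:
apply_moves:
  rows:
    - [5.95, 1, -0.1, 0, 0, -0.1]
    - [5.95, 1, -0.1, 0, 0, -0.1]
    - [5.95, 1, -0.1, 0, 0, -0.1]
    - [5.95, 1, -0.1, 0, 0, -0.1]
    - [5.95, 1, -0.1, 0, 0, -0.1]

```text
time: 32.12
tool_pos: [588.5, 18.6, 57.9]
tcp_rot: [-180.0, 0.0, 159.1]
ft_force: [0.9, -1.1, -1.9]
finger_gap: -0.1
grip_force: 0.7
```

Request:
apply_moves:
  rows:
    - [5.95, 1, -0.1, 0, 0, -0.1]
    - [5.95, 1, -0.1, 0, 0, -0.1]
    - [5.95, 1, -0.1, 0, 0, -0.1]
    - [5.95, 1, -0.1, 0, 0, -0.1]
    - [5.95, 1, -0.1, 0, 0, -0.1]

```text
time: 32.75
tool_pos: [560.3, 28.5, 58.5]
tcp_rot: [-180.0, 0.0, -172.3]
ft_force: [1.0, 0.3, -0.8]
finger_gap: -0.1
grip_force: 0.7
```

Request:
apply_moves:
  rows:
    - [5.95, 1, 0, 0, 0, -0.1]
    - [5.95, 1, 0, 0, 0, -0.1]
    - [3, 0.5, 0, 0, 0, -0.05]
    - [0, 0, 0, 0, 0, 0]
    - [0, 0, 0, 0, 0, 0]

```text
time: 33.38
tool_pos: [545.2, 27.8, 58.5]
tcp_rot: [-180.0, -0.0, -158.2]
ft_force: [0.1, -0.6, 0.7]
finger_gap: -0.4
grip_force: 0.1
```

```bash
cat > wr.py <<'E'
import sys,h
from h import *
from scipy.spatial.transform import Rotation as Ro
import chk;chk.st()
th=float(sys.argv[1]);zt=64+5*(th-107.6)/360
s=sense();im,d=eyes.snapshot('wrist');c=eyes.get_calibration('wrist');M=np.array(c['mount']);T=np.eye(4);T[:3,:3]=Ro.from_euler('xyz',s['tcp_rot'],degrees=True).as_matrix();T[:3,3]=s['tool_pos']
W=np.linalg.inv(T@M);o=h.cal
h.cal=lambda cam:{'intrinsics':c['intrinsics'],'D':c['D'],'R':W[:3,:3],'t':W[:3,3]} if cam=='wrist' else o(cam)
try: print('fit',h.fit_ring('wrist',zt-22,(554.6,-31,th)))
except Exception as e: print(e)
a=rect(im,'wrist',(554.6,-31),17.4,zt,-70,70,-60,100,3.5)
b=rect(im,'wrist',(554.6,-31),17.4,zt-22,-70,70,-60,100,3.5)
for q in(a,b):
    cv2.line(q,(245,350),(245,160),(0,255,0),1)
    cv2.circle(q,(245,350),int(52*3.5),(0,255,0),1)
save(sys.argv[2],cv2.resize(np.hstack([a,b]),(800,457)));save('raw_'+sys.argv[2],im)
E
python3 wr.py 817 w1.png; python3 chk.py 817
```

```text
t 33.38 pos [545.2  27.8  58.5] yaw -158.2 radial 58.1 tang -13.1 F [ 0.1 -0.6  0.7] J6 -114
fit (array([554.5, -31. , 854.7]), np.float64(0.21), 0.92)
t 33.48 pos [545.2  27.9  58.5] yaw -158.2 radial 58.2 tang -13.1 F [ 0.9 -0.2  0.9] J6 -114
top (array([545.2, -22.9, 809.9]), np.float64(3.945), 0.86)
scene (array([555.9, -31.7, 809.4]), np.float64(0.277), 0.58)
```

View pics/w1.png

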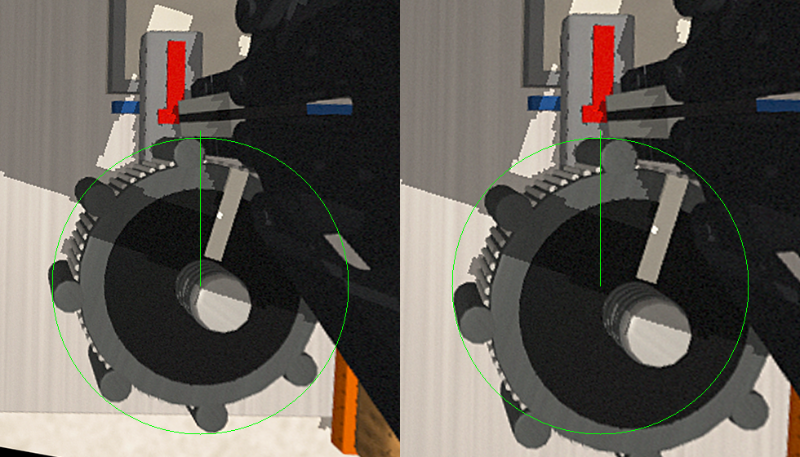

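The rectified wrist view shows the mark running from (213,258) to (240,172), 17.4° short of the jig's +y line. The fit gives 809.7° against a target of about 827.5°. I'll nudge the rest slowly.

Request:
apply_moves:
  rows:
    - [2.9, 0.6, 0, 0, 0, -0.05]
    - [2.9, 0.6, 0, 0, 0, -0.05]
    - [2.9, 0.6, 0, 0, 0, -0.05]
    - [2.9, 0.6, 0, 0, 0, -0.05]
    - [1.5, 0.3, 0, 0, 0, -0.025]

```text
time: 34.3
tool_pos: [532.3, 24.4, 58.7]
tcp_rot: [-180.0, 0.0, -145.2]
ft_force: [1.5, -1.0, 1.4]
finger_gap: -0.0
grip_force: 0.7
```

Request:
apply_moves:
  rows:
    - [1.5, 0.3, 0, 0, 0, -0.025]
    - [0, 0, 0, 0, 0, 0]
    - [0, 0, 0, 0, 0, 0]
    - [0, 0, 0, 0, 0, 0]
    - [0, 0, 0, 0, 0, 0]

```text
time: 34.92
tool_pos: [530.7, 23.9, 58.5]
tcp_rot: [180.0, -0.0, -143.8]
ft_force: [1.3, -0.1, 1.2]
finger_gap: 0.3
grip_force: 0.5
```

```bash
python3 wr.py 824 w2.png; python3 chk.py 824
```

```text
t 34.92 pos [530.7  23.9  58.5] yaw -143.8 radial 58.4 tang -13.1 F [ 1.3 -0.1  1.2] J6 -129
fit (array([554.5, -31.1, 823.9]), np.float64(0.202), 0.61)
t 35.02 pos [530.7  23.9  58.5] yaw -143.8 radial 58.4 tang -13.1 F [0.8 1.4 1. ] J6 -129
top (array([541.3, -23. , 810. ]), np.float64(5.65), 0.58)
scene (array([555.2, -32. , 824. ]), np.float64(0.198), 0.97)
```

View pics/w2.png

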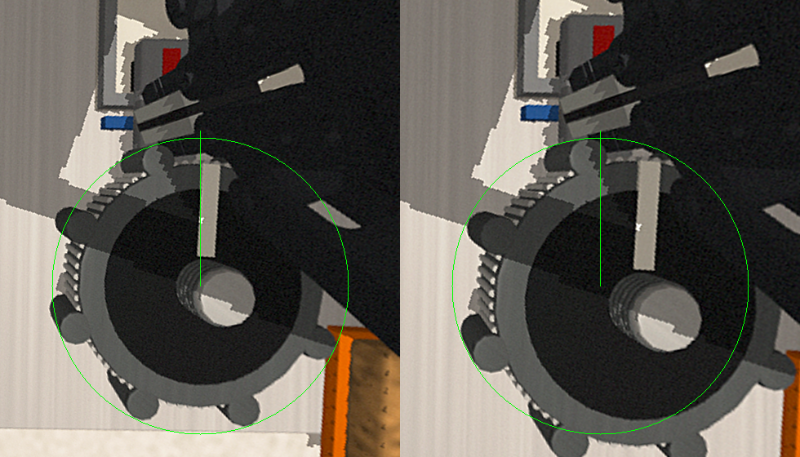

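The mark runs (206,256)–(210,163), about 3° short. One small nudge, then retreat and check.

Request:
apply_moves:
  rows:
    - [1.5, 0.3, 0, 0, 0, -0.025]
    - [1.5, 0.3, 0, 0, 0, -0.025]
    - [0, 0, 0, 0, 0, 0]
    - [0, 0, 0, 0, 0, 0]
    - [-5, 1, 0, 0, 0, 0]

```text
time: 35.85
tool_pos: [530.9, 26.3, 58.3]
tcp_rot: [180.0, -0.0, -141.0]
ft_force: [-0.2, -0.9, -0.3]
finger_gap: -0.3
grip_force: 0.0
```

Request:
apply_moves:
  rows:
    - [0, 2, -20, 0, 0, 0]
    - [0, 5, -30, 0, 0, 0]
    - [0, 15, -40, 0, 0, 0]
    - [0, 15, -10, 0, 0, 0]
    - [0, 0, 0, 0, 0, 0]

```text
time: 36.48
tool_pos: [507.9, 56.0, 158.8]
tcp_rot: [-180.0, 0.0, -140.9]
ft_force: [0.6, -1.0, -1.4]
finger_gap: 0.1
grip_force: 0.0
```

```bash
python3 wr.py 827.5 w3.png; python3 chk.py 827.5; python3 - <<'E'
from h import *
print(sense()['joint_pos'])
E
```

```text
t 36.48 pos [507.9  56.  158.8] yaw -140.9 radial 97.0 tang -18.6 F [ 0.6 -1.  -1.4] J6 -129
fit (array([554.7, -31.1, 826.6]), np.float64(0.087), 0.57)
t 36.58 pos [507.2  55.2 157. ] yaw -140.9 radial 96.8 tang -17.5 F [-0.1  1.3  0.1] J6 -129
top (array([552.6, -31.6, 826.6]), np.float64(2.529), 0.94)
scene (array([555.4, -31.6, 827.7]), np.float64(0.142), 0.97)
[ 4.14991200e-01 -3.64104413e+00  1.04475232e+02 -5.13864165e-03
  7.92930053e+01 -1.28587990e+02]
```

View pics/w3.png

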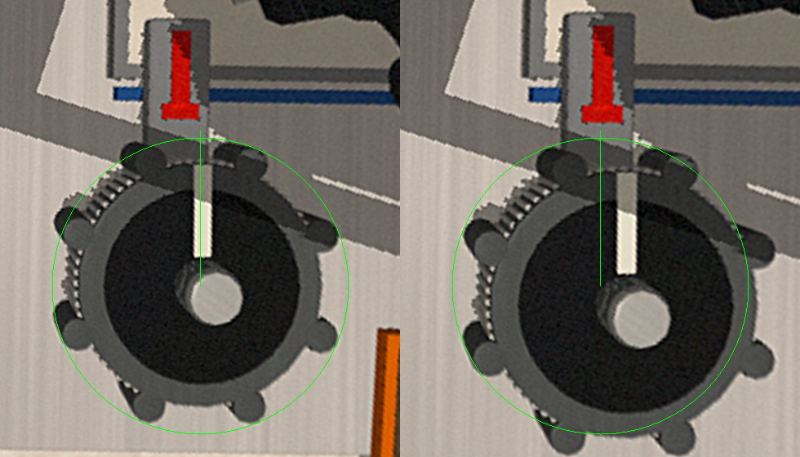

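The white mark (202,165–257) is now parallel with and centred on the red pointer and arm (180,80). Wrist and scene fits are within 1° of the starting reading plus two turns. Next, the panel: turn the tool, go behind its robot-side rim and descend.

Request:
apply_moves:
  rows:
    - [0, 0, 0, 0, 0, 0.127]
    - [0, 0, 0, 0, 0, 0.127]
    - [0, 0, 0, 0, 0, 0.127]
    - [9.7, 15.3, 0, 0, 0, 0]
    - [9.7, 15.3, 0, 0, 0, 0]

```text
time: 37.4
tool_pos: [479.0, 79.3, 157.9]
tcp_rot: [180.0, -0.1, -162.7]
ft_force: [-0.5, 0.5, -0.8]
finger_gap: 0.1
grip_force: 0.0
```

Request:
apply_moves:
  rows:
    - [0, 0, 40, 0, 0, 0]
    - [0, 0, 40, 0, 0, 0]
    - [0, 0, 20, 0, 0, 0]
    - [0, 0, 0, 0, 0, 0]
    - [0, 0, 0, 0, 0, 0]

```text
time: 38.02
tool_pos: [480.7, 79.1, 59.6]
tcp_rot: [-180.0, 0.1, -162.7]
ft_force: [0.3, 0.2, -0.2]
finger_gap: 0.2
grip_force: 0.0
```

```bash
cat > pn.py <<'E'
from h import *
s=sense();p=np.array(s['tool_pos']);a=np.radians(17.3);r=p[:2]-[554.6,-31]
J=lambda q:np.round([q[0]*np.cos(a)+q[1]*np.sin(a),-q[0]*np.sin(a)+q[1]*np.cos(a)],1)
print(round(s['time'],2),'tcp jig',J(r),np.round(p[2],1),np.round(s['tcp_rot'],1),'F jig',J(s['ft_force'][:2]))
for cam in('top','scene'):
    im,_=eyes.snapshot(cam);save(f'pn_{cam}_{s["time"]:.1f}.png',im)
    print(cam,[(J(np.array(q['xyz'][:2])-[554.6,-31]),round(q['xyz'][2]),round(q['confidence'],2)) for q in models.place_of('panel',cam) if abs(q['xyz'][0]-590)<90])
E
python3 pn.py
```

```text
38.02 tcp jig [-37.8 127.1] 59.6 [-1.800e+02  1.000e-01 -1.627e+02] F jig [0.4 0.1]
top []
scene [(array([ 52.4, 128.5]), 10, 0.83)]
```

Request:
apply_moves:
  rows:
    - [0, 0, 20, 0, 0, 0]
    - [0, 0, 15, 0, 0, 0]
    - [0, 0, 9, 0, 0, 0]
    - [0, 0, 0, 0, 0, 0]
    - [0, 0, 0, 0, 0, 0]

```text
time: 38.85
tool_pos: [480.7, 78.7, 14.9]
tcp_rot: [-180.0, 0.0, -162.8]
ft_force: [0.3, 0.2, -0.2]
finger_gap: 0.1
grip_force: 0.0
```

Request:
apply_moves:
  rows:
    - [-4, 0, 0, 0, 0, 0]
    - [-3, 0, 0, 0, 0, 0]
    - [-3, 0, 0, 0, 0, 0]
    - [-3, 0, 0, 0, 0, 0]
    - [-3, 0, 0, 0, 0, 0]

```text
time: 39.48
tool_pos: [495.2, 83.3, 14.3]
tcp_rot: [180.0, -0.1, -162.8]
ft_force: [-4.6, -2.7, 3.0]
finger_gap: -0.1
grip_force: 2.2
```

Request:
apply_moves:
  rows:
    - [-4, 0, 0, 0, 0, 0]
    - [-4, 0, 0, 0, 0, 0]
    - [-4, 0, 0, 0, 0, 0]
    - [-4, 0, 0, 0, 0, 0]
    - [-4, 0, 0, 0, 0, 0]

```text
time: 40.1
tool_pos: [515.0, 89.5, 14.4]
tcp_rot: [180.0, -0.0, -162.8]
ft_force: [-1.0, -0.4, -0.4]
finger_gap: 0.2
grip_force: 0.9
```

```bash
python3 pn.py
```

```text
40.1 tcp jig [ -2.  126.8] 14.4 [ 180.    -0.  -162.8] F jig [-1.  -0.1]
top []
scene [(array([ 81.6, 127. ]), 11, 0.8), (array([-0.4, 89.8]), 23, 0.39)]
```

Request:
apply_moves:
  rows:
    - [-4, 0, 0, 0, 0, 0]
    - [-4, 0, 0, 0, 0, 0]
    - [-4, 0, 0, 0, 0, 0]
    - [-4, 0, 0, 0, 0, 0]
    - [-4, 0, 0, 0, 0, 0]

```text
time: 40.92
tool_pos: [534.0, 95.3, 14.5]
tcp_rot: [-180.0, -0.0, -162.8]
ft_force: [-5.2, -0.8, 4.0]
finger_gap: 0.1
grip_force: 2.6
```

Request:
apply_moves:
  rows:
    - [-2, 0, 0, 0, 0, 0]
    - [-2, 0, 0, 0, 0, 0]
    - [-1, 0, 0, 0, 0, 0]
    - [-1, 0, 0, 0, 0, 0]
    - [-1, 0, 0, 0, 0, 0]

```text
time: 41.55
tool_pos: [540.5, 97.3, 14.4]
tcp_rot: [-180.0, -0.0, -162.8]
ft_force: [-3.7, -1.2, 2.2]
finger_gap: 0.0
grip_force: 2.0
```

Request:
apply_moves:
  rows:
    - [-1, 0, 0, 0, 0, 0]
    - [-0.5, 0, 0, 0, 0, 0]
    - [-0.5, 0, 0, 0, 0, 0]
    - [-0.5, 0, 0, 0, 0, 0]
    - [-0.5, 0, 0, 0, 0, 0]

```text
time: 42.18
tool_pos: [543.4, 98.2, 14.5]
tcp_rot: [-180.0, -0.0, -162.8]
ft_force: [-3.6, -0.4, 1.8]
finger_gap: -0.0
grip_force: 1.8
```

```bash
python3 pn.py
```

```text
42.17 tcp jig [ 27.7 126.7] 14.5 [-180.    -0.  -162.8] F jig [-3.5  0.7]
top [(array([ 3.4, 87.9]), 27, 0.42)]
scene [(array([109.5, 127.1]), 10, 0.93)]
```

Panel at about 109.5 of 112. Creep on until the force rises.

Request:
apply_moves:
  rows:
    - [-0.5, 0, 0, 0, 0, 0]
    - [-0.5, 0, 0, 0, 0, 0]
    - [-0.5, 0, 0, 0, 0, 0]
    - [-0.5, 0, 0, 0, 0, 0]
    - [0, 0, 0, 0, 0, 0]

```text
time: 43.0
tool_pos: [545.4, 98.8, 14.5]
tcp_rot: [-180.0, 0.0, -162.8]
ft_force: [-2.2, -0.3, 0.7]
finger_gap: 0.0
grip_force: 1.3
```

Request:
apply_moves:
  rows:
    - [-0.4, 0, 0, 0, 0, 0]
    - [-0.4, 0, 0, 0, 0, 0]
    - [-0.4, 0, 0, 0, 0, 0]
    - [0, 0, 0, 0, 0, 0]
    - [0, 0, 0, 0, 0, 0]

```text
time: 43.62
tool_pos: [546.5, 99.2, 14.5]
tcp_rot: [180.0, 0.0, -162.8]
ft_force: [-1.8, -0.2, 0.3]
finger_gap: 0.2
grip_force: 1.1
```

Request:
apply_moves:
  rows:
    - [-0.4, 0, 0, 0, 0, 0]
    - [-0.4, 0, 0, 0, 0, 0]
    - [-0.4, 0, 0, 0, 0, 0]
    - [0, 0, 0, 0, 0, 0]
    - [0, 0, 0, 0, 0, 0]

```text
time: 44.25
tool_pos: [547.6, 99.5, 14.5]
tcp_rot: [180.0, 0.0, -162.8]
ft_force: [-2.0, -0.5, -0.0]
finger_gap: -0.4
grip_force: 1.1
```

Request:
apply_moves:
  rows:
    - [-0.4, 0, 0, 0, 0, 0]
    - [-0.4, 0, 0, 0, 0, 0]
    - [0, 0, 0, 0, 0, 0]
    - [0, 0, 0, 0, 0, 0]
    - [0, 0, 0, 0, 0, 0]

```text
time: 44.88
tool_pos: [548.4, 99.8, 14.5]
tcp_rot: [180.0, 0.0, -162.8]
ft_force: [-2.6, -1.1, -0.7]
finger_gap: 0.1
grip_force: 1.0
```

```bash
python3 pn.py
```

```text
44.88 tcp jig [ 32.9 126.7] 14.5 [ 180.     0.  -162.8] F jig [-2.8 -0.3]
top []
scene [(array([113.6, 127.5]), 8, 0.95)]
```

Request:
apply_moves:
  rows:
    - [-0.4, 0, 0, 0, 0, 0]
    - [-0.4, 0, 0, 0, 0, 0]
    - [0, 0, 0, 0, 0, 0]
    - [0, 0, 0, 0, 0, 0]
    - [0, 0, 0, 0, 0, 0]

```text
time: 45.7
tool_pos: [548.4, 99.8, 14.5]
tcp_rot: [180.0, -0.1, -162.8]
ft_force: [-7.1, -1.8, 2.5]
finger_gap: 0.0
grip_force: 3.2
```

Request:
apply_moves:
  rows:
    - [-0.4, 0, 0, 0, 0, 0]
    - [-0.4, 0, 0, 0, 0, 0]
    - [0, 0, 0, 0, 0, 0]
    - [0, 0, 0, 0, 0, 0]
    - [0, 0, 0, 0, 0, 0]

```text
time: 46.32
tool_pos: [548.5, 99.8, 14.4]
tcp_rot: [180.0, -0.2, -162.8]
ft_force: [-10.3, -3.1, 7.4]
finger_gap: 0.1
grip_force: 5.3
```

```bash
python3 - <<'E'
from h import *
im,_=eyes.snapshot('scene');p=w2px('scene',[[640,100,15]])[0].astype(int);print(p)
c=im[p[1]-70:p[1]+70,p[0]-70:p[0]+70];save('z.png',cv2.resize(c,(600,600),interpolation=cv2.INTER_CUBIC))
E
```

```text
[306 289]
```

View pics/z.png

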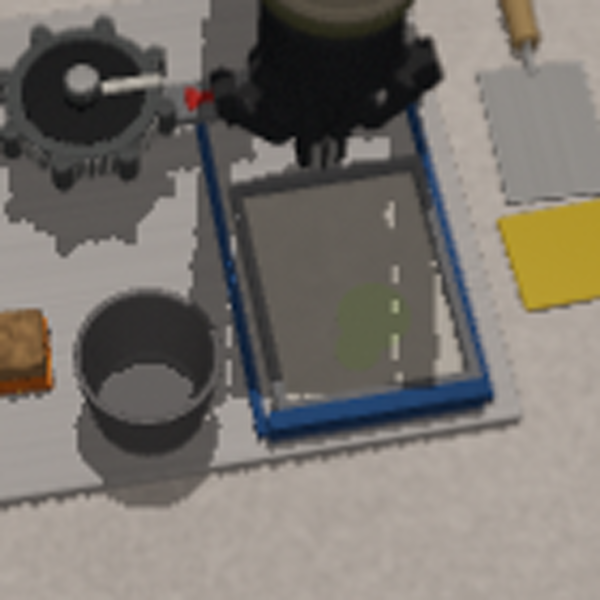

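The enlarged scene crop shows the panel's far edge (370,395) flush against the blue stop. The force rose to 10 N and the TCP stopped, so it is home. Back off and raise.

Request:
apply_moves:
  rows:
    - [0.8, 0, 0, 0, 0, 0]
    - [0.8, 0, 0, 0, 0, 0]
    - [3, 0, 0, 0, 0, 0]
    - [12, 0, 0, 0, 0, 0]
    - [15, 0, 0, 0, 0, 0]

```text
time: 47.0
tool_pos: [519.2, 90.7, 14.6]
tcp_rot: [-180.0, 0.0, -162.8]
ft_force: [-1.1, -0.2, -0.0]
finger_gap: -0.3
grip_force: 0.0
```

Request:
apply_moves:
  rows:
    - [20, 0, 0, 0, 0, 0]
    - [20, 0, -20, 0, 0, 0]
    - [0, 0, -50, 0, 0, 0]
    - [0, 0, -50, 0, 0, 0]
    - [0, 0, -50, 0, 0, 0]

```text
time: 47.62
tool_pos: [480.8, 78.9, 186.1]
tcp_rot: [-180.0, 0.0, -162.8]
ft_force: [0.2, 0.2, -0.3]
finger_gap: 0.0
grip_force: 0.0
```

Request:
apply_moves:
  rows:
    - [0, 40, 0, 0, 0, 0]
    - [0, 40, 0, 0, 0, 0]
    - [0, 40, 0, 0, 0, 0]
    - [0, 40, 0, 0, 0, 0]
    - [0, 0, 0, 0, 0, 0]

```text
time: 48.25
tool_pos: [432.9, 233.7, 184.5]
tcp_rot: [180.0, 0.0, -162.6]
ft_force: [-0.1, -1.2, 0.6]
finger_gap: 0.1
grip_force: 0.0
```

```bash
python3 pn.py; python3 chk.py 827.5; python3 - <<'E'
from h import *
o=[]
for c in('top','scene'):
    im,_=eyes.snapshot(c);p=w2px(c,[[600,40,15]])[0].astype(int);o.append(cv2.resize(im[p[1]-90:p[1]+90,p[0]-60:p[0]+60],(400,600),interpolation=cv2.INTER_CUBIC))
save('fin.png',np.hstack(o))
E
```

```text
48.25 tcp jig [-37.5 288.9] 184.5 [ 180.     0.  -162.6] F jig [-0.4 -1.1]
top [(array([110.9, 126.7]), 10, 0.79)]
scene [(array([112.2, 130.1]), 10, 0.7)]
t 48.45 pos [434.2 231.  184.4] yaw -162.8 radial 285.9 tang 37.7 F [-0.5  0.   0.3] J6 -85
top None
scene (array([554.8, -32.1, 826.3]), np.float64(0.138), 0.85)
```

View pics/fin.png

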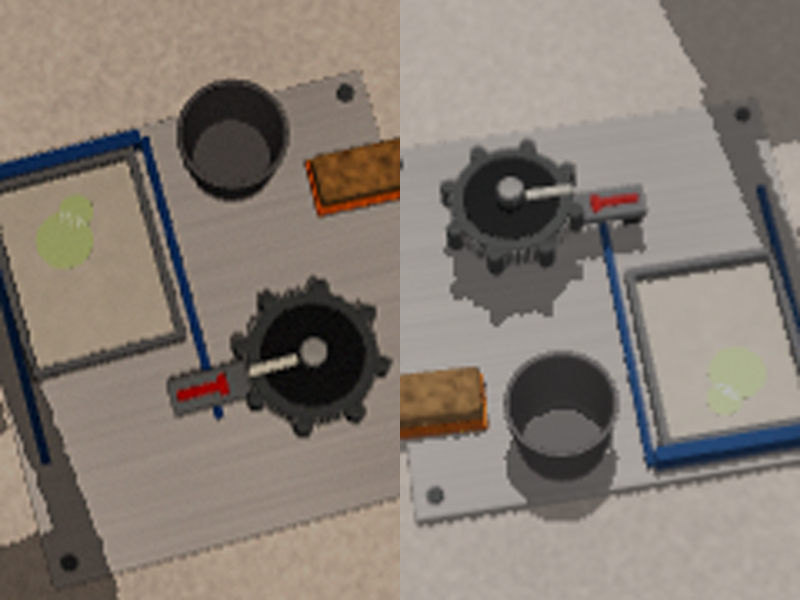

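Both views show the panel against the stop (top picture about (75,155), scene about (720,440)), the mark at the red pointer, and the cup and block in place. Handing in.

```bash
python3 -c "
from bench import job
print(job.hand_in())"
```

```text
the job is handed in; nothing more can be done
None
```

The ring is two turns loose with its mark within about 1° of the pointer, the panel rests flat against the blue end stop, and the job was handed in at about 48.5 s; no verdict came back.

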